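# Lock the vaccine transport case with its quarter-turn fastener

### The arm

A 7-joint arm with a two-finger parallel gripper is mounted at the origin on the work surface. World frame = base frame: x ahead of the robot, y to its left, z up, the work surface at z = 0. Lengths are in m, angles in rad, forces in N, time in s.
With the tool pointing down it reaches from about 0.4 to 0.875 m from the base axis. Payload 4.4 kg.
Tool frame: the origin (TCP) lies midway between the tips of the shut fingers; the grasp point (between the pads) lies 19 mm behind it; z points along the fingers, y is the direction in which the jaws open and shut (so a half turn about z gives the same grasp; the last joint's range is limited). The gripper opens to 85 mm and grips with 20 to 120 N. Pads are 22 mm wide; open, the fingers measure 114 mm over their backs; the gripper's body (76 mm by 85 mm) begins 54 mm behind the grasp point. The pads swing forward as they close: fully open they stand 13 mm farther back than shut.
Start: joints at [-1.357, 0.628, 0.038, 1.517, -0.027, 0.996, -0.02], TCP at [0.179, 0.625, 0.231] pointing down, gripper open.
Joint ranges: [-3.06, 3.06], [-0.37, 2.12], [-1.25, 1.32], [0.18, 2.47], [-1.1, 4.24], [0.23, 1.98], [-2.94, 2.94]. Speed limits (rad/s): [2.57, 2.57, 3.14, 3.14, 3.14, 3.14, 3.14].

### API

Orientations are given as a unit quaternion [x, y, z, w].
In Python, from station import arm, read_camera, calibration, models gives the robot as it stands.
- The arm moves only by the tool drive_tool, never from a script. Its arguments are lists of equal length, an entry for each row: "translation": the shift along the tool's x, y, z in units of 8 cm (1.0 is 8 cm), a list of three; "angular": the turn, a rotation vector about the tool's x, y, z in units of 360 degrees (1.0 is 360 degrees), a list of three. A call has exactly 10 rows; each row is the pose to reach, as a shift and turn from the pose commanded when the call began, along the tool's axes at that moment, turning the shorter way round; what a row does not reach only later rows make up. A row lasts 1/12 s, in which the tool goes at most 41.7 mm and 7.16 degrees, less where a joint would pass 70% of its speed; a pose out of reach is approached as far as the arm can. A call with a number of a shift or a turn outside -1 to 1 is refused whole. A call with a gripper value outside its range is refused whole. "fingers" is the closure, from -1 (fully open) to 1 (shut), set as the call begins (left out, the last holds). The fingers move at their own pace and stop on an object; the grip force is fixed at half the most. Time passes only in rows, so rows that repeat a pose let the fingers close, or fill a call up. It gives the time, the measured TCP pose, the force and the opening at its end, in the units of the state.
- arm.observe(): the state, without advancing time (a new reading comes with each control period).
- read_camera(name): name is "side" or "top" or "wrist"; returns (picture, depth): 480x640x3 uint8, red, green, blue; 480x640 float32, m along the optical axis (not along the pixel's ray), 0 where there is no reading.
- calibration(name): a dict with "fov_y" (degrees; the focal length in pixels is half the picture's height over the tangent of half this angle, whatever the lens; pixels are square), "cx", "cy" (the principal point, pixels), "world_from_camera" (4x4, takes a point from camera to world coordinates); the wrist camera has in their place "mount" (4x4, takes a point from camera to tool coordinates, whose origin is the TCP and whose axes are the flange's). Camera axes: x right, y up, looking along -z (the intrinsics and any distortion apply to the point x, -y, -z); pixel columns grow to the right and rows downward; lengths in m; the calibration is good to about 2 mm. A picture is of the moment at which its call begins: read the wrist's pose just before it. calibration takes no time and is no camera call.
- arm.hand_in(): hands the job in, once; it reports no verdict.
Trained networks look in the newest picture that a camera, given by its name, has taken for a name from the list of things; names that differ only in an ending like _2 or _b are one class to them, and where a whole thing is asked for, a point or a joint stands for the part that bears it (a point fixed in the world has none). Each returns a list of dicts, best first, with "score" (0 to 1); they miss things now and then, are a little off and sometimes report something else, mostly with a low value. They report only what shows in the picture. A call takes as long as a camera call. They do not tell look-alikes from the thing itself.
- models.outline_of(camera, query): "pixels" (480x640 bool, what is visible of it).
- models.spot_point(camera, query): "at" ([x, y, z] in m, in the coordinates of the camera as it stood for that picture, good to about 4 mm: a listed point, or the origin of a listed thing).
The state is a dict: "t": time; "joint_pos": joint angles; "joint_velocities": joint speeds; "tau": joint torques, N m; "position": TCP position; "eef_rot": TCP orientation; "contact_force": force on the tool from outside, world axes, zero at the start; "wrist_torque": the same for the moment, N m; "opening": finger opening in m.
Only numpy, scipy, OpenCV 4.12 (cv2) and the standard library are available. Lean on these libraries where they do the work, as an engineer would, in place of code of your own. Each camera call takes 0.05 s, during which the arm holds its last target. There are 200 camera calls.

### The job

Lock the blue transport case: take the red-handled quarter-turn fastener out of its grey holder and put its foot into the slot of the steel socket on the lid, push it gently down against the spring and turn it clockwise a quarter turn to the stop, then let it spring into its locked detent and leave it. Press and turn gently, and leave the other things on the trolley where they are.

Things in the scene. Friction and masses are not known exactly. Their poses are not given: they have to be found in the camera images.
- fastener: Loose quarter-turn fastener, 69 mm tall, about 100 g, upright in the holder at the start. Origin: centre of its underside; z up its stem. Brass crossbar foot 36 mm (its x) x 10 mm (y) x 6 mm high; steel stem 9 mm diameter up to 46 mm. Foot and handle are parallel; a half turn gives the same shape.
- handle (a point): Centre of the fastener's red handle bar, 57 mm above its underside: 46 mm (along x) x 12 mm (along y) x 24 mm high (45 to 69 mm above the underside). Grip it across its 12 mm.
- holder: Fixed grey block 90 mm (its x) x 60 mm (y) x 24 mm high with a rectangular well 40 x 14 mm (long along its x), 12 mm deep, in which the fastener's foot stands with 2 mm play all round. Origin: centre of its underside. It trades places with the vial rack.
- case: Fixed blue insulated transport case with white lid, 220 mm (its x) x 290 mm (y), lid top 110 mm high, carrying handle across the lid to 130 mm high at its x = +60 mm. Origin: centre of its underside. The steel lock socket, 72 x 72 mm, stands on the lid, top about 148 mm high, centred 35 mm towards its -x, part of the case. All forces of the fastener on the case added up, spring included, must stay below 30 N.
- socket_mouth (a point): Nominal centre of the lock socket's top face; axes as the case's. The true top lies up to 9 mm higher or lower (the socket is screwed in to suit the seal, differently each time, and stays put): it must be felt. Slot in the top: 44 mm long along x (green marks), 14 mm wide along y, in a 19 mm thick top.
- spring_plate (a point): Nominal centre of the spring plate in the slot, 20 mm below the socket's top (the true one is as much off as the top). The foot put in rests on it, unable to turn. It yields at 5 N and 1 N more per mm; after 5 mm (10 N) the foot is clear below the top and can turn, after 7.5 mm (12.5 N) the plate is hard on its end. Turn it pressed with 10.5 to 12 N.
- detent (a point): Middle of the locked detent, nominally 16 mm below the socket's top: 14 mm wide, 3 mm deep pockets along y (red marks) under the top. Pressed, the foot turns only clockwise seen from above, to fixed stops about 3 degrees past the quarter turn. Let up there, it springs up 3 mm into the pockets, underside 22 mm below the true top, held by 7 N. Under 84 degrees it cannot rise.
- vial_rack: Fixed white rack 90 x 60 mm with six glass vials, 47 mm high. Origin: centre of its underside. A bystander.
- sanitizer: Loose clear bottle, 60 mm diameter, 150 mm tall. Origin: centre of its underside. A bystander.
- cup: Loose white cup, 80 mm diameter, 100 mm tall. Origin: centre of its underside. A bystander.
There are look-alikes about, which are no part of the job. What is meant by the fastener is not green or turquoise, and is the smaller of those in its own colour.

How it is judged:
By the outcome, as a careful person would: the job done as asked, in the order asked, and still so for the second after the job is handed in, with the robot touching nothing.
It also fails if it takes over 67 s, if anything falls off the work surface, if the arm or the gripper's body presses on something with over 40 N, if the wrist force passes 120 N, or if a joint passes its speed limit or range.

## Working session

There is one attempt and no reset: what is moved stays moved. The work goes in short steps, Python scripts to look and compute and a tool call to move; the robot and the scene stay as the last step left them, time stands still between calls to the robot, and variables do not carry over. Pictures are saved under pics/ and viewed, about 8 in all and at most 12, crops included, and the job is handed in when it is done.

Besides the shell and the picture viewer there is one more tool, called after "Request:" as name(argument=value, ...), one argument or row to a line, values as JSON. drive_tool: Moves the arm, as the interface text tells. Shifts and turns lie within -1 to 1; 1 stands for 8 cm of shift or 360 degrees of turn. Its arguments: {"type":"object","properties":{"translation":{"type":"array","items":{"type":"array","items":{"type":"number"}}},"angular":{"type":"array","items":{"type":"array","items":{"type":"number"}}},"fingers":{"type":"number"}},"required":["translation","angular"]}

```bash
mkdir -p pics; ls; cat > h.py <<'E'
import numpy as np, cv2
from scipy.spatial.transform import Rotation as R
from station import arm, read_camera, calibration, models
def T(cam,s=None):
    c=calibration(cam)
    if 'world_from_camera' in c: return np.array(c['world_from_camera'])
    s=s or arm.observe()
    W=np.eye(4); W[:3,:3]=R.from_quat(s['eef_rot']).as_matrix(); W[:3,3]=s['position']
    return W@np.array(c['mount'])
def cloud(cam,depth,M):
    c=calibration(cam); f=240/np.tan(np.radians(c['fov_y'])/2)
    v,u=np.mgrid[:480,:640]
    p=np.stack([(u-c['cx'])/f*depth,-(v-c['cy'])/f*depth,-depth],-1)
    return p@M[:3,:3].T+M[:3,3]
def save(n,img): cv2.imwrite('pics/'+n+'.png',img[...,::-1])
E
python3 - <<'E'
from h import *
s=arm.observe(); print({k:np.round(v,3) for k,v in s.items()})
ims=[]
for cam in ('top','side'):
    M=T(cam); c=calibration(cam); print(cam,{k:(np.round(v,3).tolist()) for k,v in c.items()})
    im,d=read_camera(cam); save(cam+'0',im); np.savez(cam+'0',im=im,d=d)
    for q in ('fastener','handle','holder','socket_mouth','case','vial_rack'):
        for r in models.spot_point(cam,q)[:4]:
            print(cam,q,round(r['score'],2),np.round(M[:3,:3]@r['at']+M[:3,3],3))
print(calibration('wrist'))
E
```

```text
pics
{'t': np.float64(0.0), 'joint_pos': array([-1.357,  0.629,  0.038,  1.518, -0.027,  0.996, -0.02 ]), 'joint_velocities': array([ 0.001, -0.002, -0.002,  0.   ,  0.001,  0.   ,  0.001]), 'tau': array([ 1.0000e-03, -5.6341e+01,  1.2260e+00, -1.9344e+01,  1.1000e-02,
        1.0000e-02,  0.0000e+00]), 'position': array([0.179, 0.624, 0.23 ]), 'eef_rot': array([ 0.139,  0.99 , -0.001, -0.   ]), 'contact_force': array([-0.357, -0.389,  0.569]), 'wrist_torque': array([0.019, 0.022, 0.014]), 'opening': np.float64(0.085)}
top {'fov_y': 43.2, 'cx': 313.934, 'cy': 222.934, 'world_from_camera': [[-0.01, 0.988, -0.155, 0.356], [-1.0, -0.01, 0.006, 0.026], [0.004, 0.155, 0.988, 1.486], [0.0, 0.0, 0.0, 1.0]]}
top fastener 0.94 [ 0.43  -0.329  0.004]
top fastener 0.76 [ 0.443 -0.113  0.001]
top fastener 0.66 [ 0.367  0.356 -0.   ]
top fastener 0.55 [ 0.336 -0.15   0.003]
top handle 0.81 [ 0.435 -0.331  0.081]
top handle 0.64 [ 0.433 -0.22   0.07 ]
top handle 0.63 [ 0.34  -0.148  0.052]
top handle 0.55 [ 0.444 -0.116  0.077]
top holder 0.68 [ 0.43  -0.219  0.004]
top socket_mouth 0.93 [0.534 0.
[... 626 characters left out ...]
[ 0.443 -0.122  0.074]
side handle 0.63 [ 0.434 -0.334  0.082]
side holder 0.91 [ 0.43  -0.223  0.   ]
side socket_mouth 0.69 [0.536 0.162 0.144]
side socket_mouth 0.24 [ 0.432 -0.224  0.005]
side case 0.67 [0.571 0.152 0.003]
side vial_rack 0.72 [ 0.603 -0.257 -0.003]
{'fov_y': 70.86961611200552, 'cx': 323.8387761258395, 'cy': 235.22704847030775, 'mount': array([[-5.83105590e-04,  9.44933713e-01,  3.27261268e-01,
         8.53159955e-02],
       [ 9.99999725e-01,  4.00893715e-04,  6.24233488e-04,
         5.40274288e-04],
       [ 4.58662282e-04,  3.27261542e-01, -9.44933687e-01,
        -1.42847601e-01],
       [ 0.00000000e+00,  0.00000000e+00,  0.00000000e+00,
         1.00000000e+00]])}
```

View pics/top0.png

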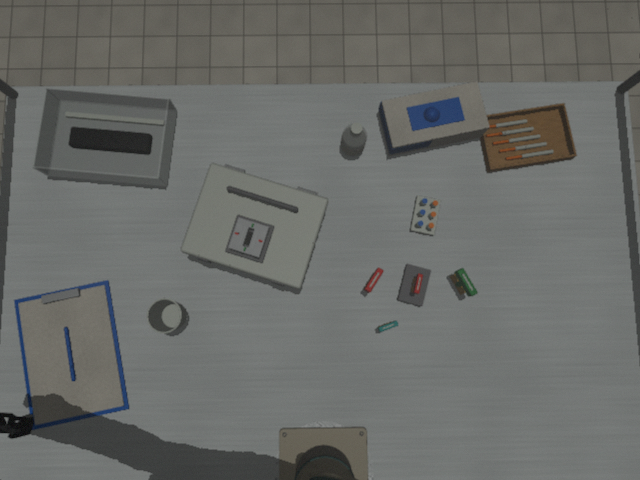

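View pics/side0.png

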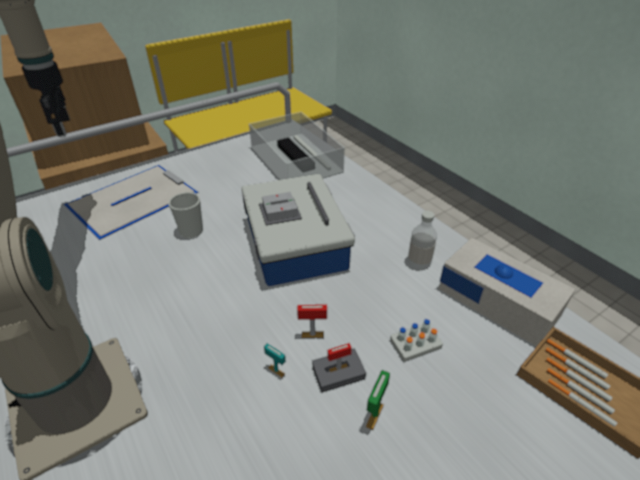

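The top view shows the red fastener in the grey holder at px (417,284). The bigger red look-alike is at (372,281), the green one at (465,282) and the socket at (249,238). The side view agrees. Next I'll measure the yaws.

```bash
python3 - <<'E'
from h import *
for cam in ('top','side'):
    z=np.load(cam+'0.npz'); im,d=z['im'].astype(int),z['d']; P=cloud(cam,d,T(cam))
    near=lambda x,y,r:(np.hypot(P[...,0]-x,P[...,1]-y)<r)&(d>0)
    def rect(n,m):
        p=P[m]; r=cv2.minAreaRect((p[:,:2]*1000).astype(np.float32)); print(cam,n,m.sum(),np.round(r,1).tolist() if 0 else r,'z',np.round(np.percentile(p[:,2],[5,50,95]),4))
    red=(im[...,0]>90)&(im[...,0]>2*im[...,1])
    rect('red',red&near(.433,-.222,.05)&(P[...,2]>.05))
    rect('redbig',red&near(.443,-.118,.05)&(P[...,2]>.05))
    rect('holder',near(.433,-.222,.075)&(P[...,2]>.018)&(P[...,2]<.03))
    rect('lid',near(.57,.155,.22)&(P[...,2]>.10)&(P[...,2]<.117))
    rect('socket',near(.535,.166,.055)&(P[...,2]>.13)&(P[...,2]<.17))
    rd=red&near(.535,.166,.05)&(P[...,2]>.13); print('marks',np.round(P[rd],3).tolist()[:8])
    gr=(im[...,1]>im[...,0]+25)&(im[...,1]>im[...,2]+15)&near(.535,.166,.05); print('green',np.round(P[gr],3).tolist()[:8])
im=np.load('top0.npz')['im']
save('crop',np.hstack([cv2.resize(im[190:290,200:300],(400,400),interpolation=2),cv2.resize(im[240:340,360:460],(400,400),interpolation=2)]))
E
```

```text
top red 49 ((432.9621276855469, -221.51828002929688), (11.490236282348633, 43.73175048828125), 75.92301177978516) z [0.0761 0.0812 0.0866]
top redbig 87 ((441.8419189453125, -117.73497009277344), (13.782575607299805, 57.44273376464844), 55.41015625) z [0.0876 0.0915 0.0957]
top holder 754 ((434.1123046875, -220.91171264648438), (61.32817840576172, 90.91617584228516), 74.3138198852539) z [0.0192 0.0241 0.0287]
top lid 10085 ((570.9652099609375, 156.2881622314453), (290.92864990234375, 226.26806640625), 71.94699096679688) z [0.106  0.1111 0.1155]
top socket 940 ((537.3988037109375, 166.78515625), (73.21517181396484, 72.40291595458984), 72.17835998535156) z [0.1355 0.1404 0.145 ]
marks [[0.545, 0.193, 0.144], [0.545, 0.191, 0.141], [0.529, 0.142, 0.141], [0.527, 0.137, 0.139]]
green [[0.565, 0.157, 0.141], [0.562, 0.157, 0.147], [0.561, 0.157, 0.141], [0.511, 0.175, 0.143], [0.512, 0.173, 0.137], [0.509, 0.175, 0.138], [0.507, 0.175, 0.138]]
side red 139 ((430.5303649902344, -227.08285522460938), (7.999108791351318, 42.39447784423828), 76.23086547851562) z [0.063  0.0756 0.0825]
side redbig 230 ((439.94024658203125, -124.30950164794922), (11.862074851989746, 55.589847564697266), 57.38471984863281) z [0.0701 0.0849 0.092 ]
side holder 1169 ((431.76788330078125, -224.9287567138672), (62.62370681762695, 91.04409790039062), 73.38980102539062) z [0.0196 0.0243 0.0267]
side lid 5593 ((567.5943603515625, 152.81710815429688), (295.2298889160156, 222.3765106201172), 71.89154052734375) z [0.1062 0.1105 0.1133]
side socket 624 ((535.6229248046875, 163.3527374267578), (77.41351318359375, 73.53462219238281), 73.78963470458984) z [0.1322 0.1395 0.1416]
marks []
green []
```

View pics/crop.png

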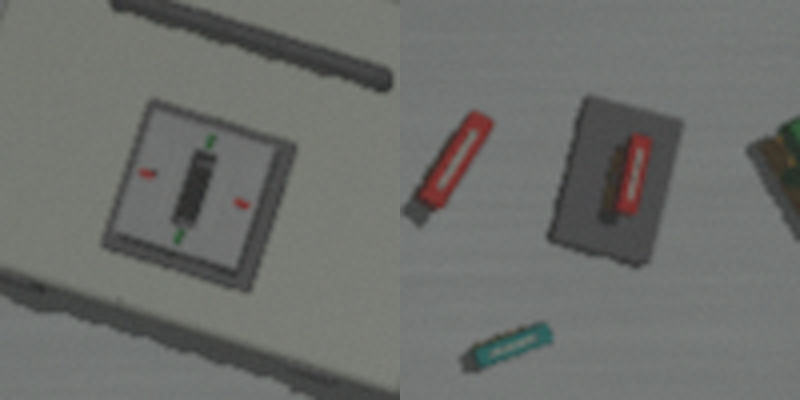

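The networks' holder and socket positions match the pictures, and the jaw azimuth of 74° already suits the holder. Moving over to the holder.

Request:
drive_tool(
  translation=[
    [-0.1,-0.07,0],
    [-0.2,-0.14,0],
    [-0.3,-0.21,0],
    [-0.4,-0.28,0],
    [-0.5,-0.35,0],
    [-0.6,-0.42,0],
    [-0.7,-0.49,0],
    [-0.8,-0.56,0],
    [-0.9,-0.63,0],
    [-1,-0.7,0],
  ],
  angular=[
    [0,0,0],
    [0,0,0],
    [0,0,0],
    [0,0,0],
    [0,0,0],
    [0,0,0],
    [0,0,0],
    [0,0,0],
    [0,0,0],
    [0,0,0],
  ],
)

```text
t: 1.53
position: [0.2415, 0.5481, 0.2314]
eef_rot: [0.139, 0.99, 0.0, 0.0]
contact_force: [-0.1, -0.6, 0.1]
opening: 0.0852
```

Request:
drive_tool(
  translation=[
    [-0.1,-0.07,0],
    [-0.2,-0.14,0],
    [-0.3,-0.21,0],
    [-0.4,-0.28,0],
    [-0.5,-0.35,0],
    [-0.6,-0.42,0],
    [-0.7,-0.49,0],
    [-0.8,-0.56,0],
    [-0.9,-0.63,0],
    [-1,-0.7,0],
  ],
  angular=[
    [0,0,0],
    [0,0,0],
    [0,0,0],
    [0,0,0],
    [0,0,0],
    [0,0,0],
    [0,0,0],
    [0,0,0],
    [0,0,0],
    [0,0,0],
  ],
)

```text
t: 2.37
position: [0.3029, 0.4722, 0.2313]
eef_rot: [0.139, 0.99, 0.0, 0.0]
contact_force: [0.1, -0.0, 0.1]
opening: 0.0854
```

Request:
drive_tool(
  translation=[
    [-0.1,-0.07,0],
    [-0.2,-0.14,0],
    [-0.3,-0.21,0],
    [-0.4,-0.28,0],
    [-0.5,-0.35,0],
    [-0.6,-0.42,0],
    [-0.7,-0.49,0],
    [-0.8,-0.56,0],
    [-0.9,-0.63,0],
    [-1,-0.7,0],
  ],
  angular=[
    [0,0,0],
    [0,0,0],
    [0,0,0],
    [0,0,0],
    [0,0,0],
    [0,0,0],
    [0,0,0],
    [0,0,0],
    [0,0,0],
    [0,0,0],
  ],
)

```text
t: 3.2
position: [0.3643, 0.3962, 0.2313]
eef_rot: [0.139, 0.99, 0.0, -0.0]
contact_force: [0.9, -0.3, -0.1]
opening: 0.0852
```

Request:
drive_tool(
  translation=[
    [-0.1,-0.07,0],
    [-0.2,-0.14,0],
    [-0.3,-0.21,0],
    [-0.4,-0.28,0],
    [-0.5,-0.35,0],
    [-0.6,-0.42,0],
    [-0.7,-0.49,0],
    [-0.8,-0.56,0],
    [-0.9,-0.63,0],
    [-1,-0.7,0],
  ],
  angular=[
    [0,0,0],
    [0,0,0],
    [0,0,0],
    [0,0,0],
    [0,0,0],
    [0,0,0],
    [0,0,0],
    [0,0,0],
    [0,0,0],
    [0,0,0],
  ],
)

```text
t: 4.03
position: [0.4258, 0.3203, 0.2313]
eef_rot: [0.139, 0.99, 0.0, -0.0]
contact_force: [-0.0, 0.5, 0.8]
opening: 0.0852
```

Request:
drive_tool(
  translation=[
    [-0.03,-0.1,0],
    [-0.06,-0.2,0],
    [-0.09,-0.3,0],
    [-0.12,-0.4,0],
    [-0.15,-0.5,0],
    [-0.18,-0.6,0],
    [-0.21,-0.7,0],
    [-0.24,-0.8,0],
    [-0.27,-0.9,0],
    [-0.3,-1,0],
  ],
  angular=[
    [0,0,0],
    [0,0,0],
    [0,0,0],
    [0,0,0],
    [0,0,0],
    [0,0,0],
    [0,0,0],
    [0,0,0],
    [0,0,0],
    [0,0,0],
  ],
)

```text
t: 4.87
position: [0.4261, 0.2367, 0.2313]
eef_rot: [0.139, 0.99, 0.0, -0.0]
contact_force: [1.0, -0.4, 0.9]
opening: 0.0852
```

Request:
drive_tool(
  translation=[
    [-0.06,-0.1,0],
    [-0.12,-0.2,0],
    [-0.18,-0.3,0],
    [-0.24,-0.4,0],
    [-0.3,-0.5,0],
    [-0.36,-0.6,0],
    [-0.42,-0.7,0],
    [-0.48,-0.8,0],
    [-0.54,-0.9,0],
    [-0.6,-1,0],
  ],
  angular=[
    [0,0,0],
    [0,0,0],
    [0,0,0],
    [0,0,0],
    [0,0,0],
    [0,0,0],
    [0,0,0],
    [0,0,0],
    [0,0,0],
    [0,0,0],
  ],
)

```text
t: 5.7
position: [0.4504, 0.1465, 0.2313]
eef_rot: [0.139, 0.99, 0.0, -0.0]
contact_force: [-0.1, -0.4, -0.1]
opening: 0.0853
```

```bash
cat >> h.py <<'E'
def look(name,qs):
    s=arm.observe(); im,d=read_camera('wrist'); M=T('wrist',s); P=cloud('wrist',d,M)
    save(name,im); np.savez(name,im=im,P=P,d=d)
    for q in qs:
        for r in models.spot_point('wrist',q)[:3]: print(q,round(r['score'],2),np.round(M[:3,:3]@r['at']+M[:3,3],4))
    return s,im.astype(int),d,P
E
python3 - <<'E'
from h import *
s,im,d,P=look('w1',['socket_mouth','case'])
near=(np.hypot(P[...,0]-.537,P[...,1]-.166)<.055)&(d>0)
m=near&(P[...,2]>.134)&(P[...,2]<.165); print(m.sum(),cv2.minAreaRect((P[m][:,:2]*1000).astype(np.float32)),np.percentile(P[m][:,2],[5,50,95]))
r,g,b=im[...,0],im[...,1],im[...,2]
dark=near&(P[...,2]<.130)&(np.hypot(P[...,0]-.537,P[...,1]-.166)<.03); 
for n,k in (('red',near&(r>1.5*g+15)),('green',near&(g>r*1.3+10)&(g>b*1.1)),('deep',dark)):
    p=P[k]
    if len(p)>4: print(n,len(p),np.round(p.mean(0),4),cv2.minAreaRect((p[:,:2]*1000).astype(np.float32)))
E
```

```text
socket_mouth 0.91 [0.5346 0.1649 0.149 ]
case 0.72 [0.5701 0.1561 0.0023]
6352 ((536.912109375, 163.65370178222656), (72.35232543945312, 73.76251220703125), 71.83378601074219) [0.13793659 0.13992912 0.14093606]
red 108 [0.5368 0.1637 0.1403] ((536.8827514648438, 164.1885223388672), (64.77435302734375, 4.676355361938477), 72.0177993774414)
green 85 [0.534  0.1647 0.1404] ((536.6175537109375, 163.8311309814453), (3.484286069869995, 64.24544525146484), 71.82030487060547)
deep 563 [0.546  0.1632 0.1211] ((541.3734130859375, 164.07305908203125), (12.356926918029785, 39.103755950927734), 68.98815155029297)
```

View pics/w1.png

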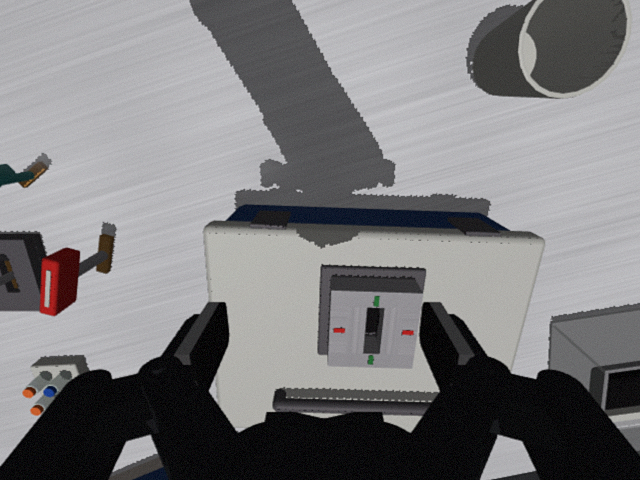

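The wrist view shows the socket at px (372,320), with green marks at (376,301) and (370,359) and red ones at (339,330) and (407,332). That puts its centre at about (0.5368, 0.1638), yaw about -18° and top about z = 0.140. On to the holder.

Request:
drive_tool(
  translation=[
    [-0.023,-0.1,0],
    [-0.046,-0.2,0],
    [-0.069,-0.3,0],
    [-0.092,-0.4,0],
    [-0.115,-0.5,0],
    [-0.138,-0.6,0],
    [-0.161,-0.7,0],
    [-0.184,-0.8,0],
    [-0.207,-0.9,0],
    [-0.23,-1,0],
  ],
  angular=[
    [0,0,0],
    [0,0,0],
    [0,0,0],
    [0,0,0],
    [0,0,0],
    [0,0,0],
    [0,0,0],
    [0,0,0],
    [0,0,0],
    [0,0,0],
  ],
)

```text
t: 6.68
position: [0.4457, 0.0646, 0.2313]
eef_rot: [0.14, 0.99, 0.0, -0.0]
contact_force: [-1.0, 0.1, 0.2]
opening: 0.0852
```

Request:
drive_tool(
  translation=[
    [-0.023,-0.1,0],
    [-0.046,-0.2,0],
    [-0.069,-0.3,0],
    [-0.092,-0.4,0],
    [-0.115,-0.5,0],
    [-0.138,-0.6,0],
    [-0.161,-0.7,0],
    [-0.184,-0.8,0],
    [-0.207,-0.9,0],
    [-0.23,-1,0],
  ],
  angular=[
    [0,0,0],
    [0,0,0],
    [0,0,0],
    [0,0,0],
    [0,0,0],
    [0,0,0],
    [0,0,0],
    [0,0,0],
    [0,0,0],
    [0,0,0],
  ],
)

```text
t: 7.52
position: [0.4413, -0.0174, 0.2313]
eef_rot: [0.139, 0.99, 0.0, -0.0]
contact_force: [-0.6, -0.6, 1.0]
opening: 0.0854
```

Request:
drive_tool(
  translation=[
    [-0.023,-0.1,0],
    [-0.046,-0.2,0],
    [-0.069,-0.3,0],
    [-0.092,-0.4,0],
    [-0.115,-0.5,0],
    [-0.138,-0.6,0],
    [-0.161,-0.7,0],
    [-0.184,-0.8,0],
    [-0.207,-0.9,0],
    [-0.23,-1,0],
  ],
  angular=[
    [0,0,0],
    [0,0,0],
    [0,0,0],
    [0,0,0],
    [0,0,0],
    [0,0,0],
    [0,0,0],
    [0,0,0],
    [0,0,0],
    [0,0,0],
  ],
)

```text
t: 8.35
position: [0.4369, -0.0993, 0.2313]
eef_rot: [0.139, 0.99, 0.0, -0.0]
contact_force: [0.0, -0.2, 0.1]
opening: 0.0851
```

Request:
drive_tool(
  translation=[
    [-0.023,-0.1,0],
    [-0.046,-0.2,0],
    [-0.069,-0.3,0],
    [-0.092,-0.4,0],
    [-0.115,-0.5,0],
    [-0.138,-0.6,0],
    [-0.161,-0.7,0],
    [-0.184,-0.8,0],
    [-0.207,-0.9,0],
    [-0.23,-1,0],
  ],
  angular=[
    [0,0,0],
    [0,0,0],
    [0,0,0],
    [0,0,0],
    [0,0,0],
    [0,0,0],
    [0,0,0],
    [0,0,0],
    [0,0,0],
    [0,0,0],
  ],
)

```text
t: 9.18
position: [0.4325, -0.1813, 0.2313]
eef_rot: [0.139, 0.99, 0.0, -0.0]
contact_force: [0.2, -0.1, -0.5]
opening: 0.0853
```

```bash
python3 - <<'E'
from h import *
s,im,d,P=look('w2',['handle','fastener','holder'])
print(s['position'],s['joint_pos'])
near=(np.hypot(P[...,0]-.433,P[...,1]+.222)<.045)&(d>0)
r,g,b=im[...,0],im[...,1],im[...,2]
k=near&(r>1.6*g+15)&(P[...,2]>.045); p=P[k]; print('red',len(p),np.percentile(p[:,2],[2,50,98]),cv2.minAreaRect((p[:,:2]*1000).astype(np.float32)))
t=near&(P[...,2]>.077); p=P[t]; print('redtop',len(p),cv2.minAreaRect((p[:,:2]*1000).astype(np.float32)))
t=(np.hypot(P[...,0]-.433,P[...,1]+.222)<.07)&(d>0)&(P[...,2]>.02)&(P[...,2]<.028); p=P[t]; print('holder',len(p),cv2.minAreaRect((p[:,:2]*1000).astype(np.float32)))
E
```

```text
handle 0.84 [ 0.443  -0.1233  0.0773]
handle 0.82 [ 0.3382 -0.1554  0.0545]
handle 0.69 [ 0.4345 -0.2224  0.0675]
fastener 0.83 [ 0.4448 -0.1178  0.0016]
fastener 0.75 [ 3.308e-01 -1.541e-01  3.000e-04]
fastener 0.72 [ 0.4361 -0.2243  0.0104]
holder 0.94 [ 0.4316 -0.2241  0.0005]
[ 0.43250089 -0.18129924  0.23128675] [ 0.23974558  0.37519345  0.13177195  2.00685565 -0.06967749  0.7637288
  1.70379411]
red 636 [0.06142063 0.08101711 0.08268688] ((432.36334228515625, -223.81158447265625), (11.848007202148438, 44.915916442871094), 75.4751968383789)
redtop 28331 ((417.2148132324219, -216.50486755371094), (60.795597076416016, 64.78951263427734), 27.151044845581055)
holder 3562 ((432.912353515625, -224.7176055908203), (60.016483306884766, 90.01758575439453), 74.08167266845703)
```

View pics/w2.png

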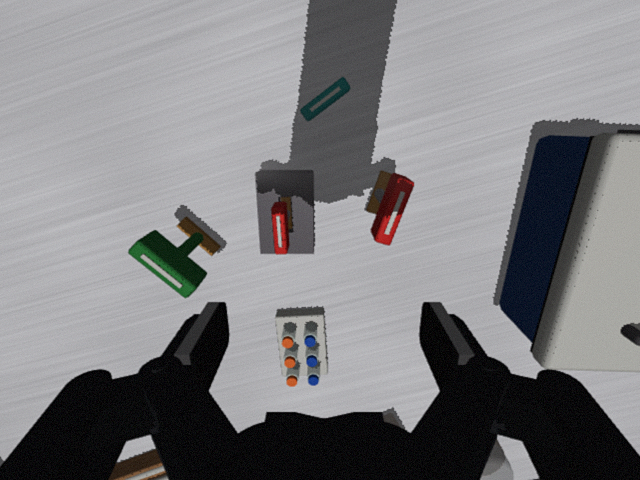

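The wrist view shows the target handle upright in the holder at px (280,228), with the green look-alike at (168,263) and the big red one at (393,210). Lowering onto the handle with the jaws half open.

Request:
drive_tool(
  translation=[
    [-0.05,-0.1,0],
    [-0.1,-0.2,0],
    [-0.147,-0.35,0],
    [-0.147,-0.512,0.1],
    [-0.147,-0.512,0.25],
    [-0.147,-0.512,0.4],
    [-0.147,-0.512,0.55],
    [-0.147,-0.512,0.7],
    [-0.147,-0.512,0.85],
    [-0.147,-0.512,1],
  ],
  angular=[
    [0,0,-0.003],
    [0,0,-0.003],
    [0,0,-0.003],
    [0,0,-0.003],
    [0,0,-0.003],
    [0,0,-0.003],
    [0,0,-0.003],
    [0,0,-0.003],
    [0,0,-0.003],
    [0,0,-0.003],
  ],
  fingers=0.0,
)

```text
t: 10.22
position: [0.4328, -0.2231, 0.1507]
eef_rot: [0.13, 0.991, 0.0, 0.0]
contact_force: [0.0, -0.2, -0.3]
opening: 0.0429
```

Request:
drive_tool(
  translation=[
    [0,0,0.1],
    [0,0,0.2],
    [0,0,0.3],
    [0,0,0.4],
    [0,0,0.5],
    [0,0,0.6],
    [0,0,0.7],
    [0,0,0.8],
    [0,0,0.9],
    [0,0,1],
  ],
  angular=[
    [0,0,0],
    [0,0,0],
    [0,0,0],
    [0,0,0],
    [0,0,0],
    [0,0,0],
    [0,0,0],
    [0,0,0],
    [0,0,0],
    [0,0,0],
  ],
)

```text
t: 11.05
position: [0.4326, -0.2231, 0.0705]
eef_rot: [0.13, 0.991, 0.0, 0.0]
contact_force: [-0.8, 0.4, 0.8]
opening: 0.0426
```

Request:
drive_tool(
  translation=[
    [0,0,0.05],
    [0,0,0.1],
    [0,0,0.15],
    [0,0,0.2],
    [0,0,0.25],
    [0,0,0.26],
    [0,0,0.26],
    [0,0,0.26],
    [0,0,0.26],
    [0,0,0.26],
  ],
  angular=[
    [0,0,0],
    [0,0,0],
    [0,0,0],
    [0,0,0],
    [0,0,0],
    [0,0,0],
    [0,0,0],
    [0,0,0],
    [0,0,0],
    [0,0,0],
  ],
)

```text
t: 11.88
position: [0.4327, -0.2232, 0.0507]
eef_rot: [0.13, 0.992, -0.0, 0.0]
contact_force: [-0.1, -0.2, 0.8]
opening: 0.043
```

```bash
python3 - <<'E'
from h import *
s,im,d,P=look('w3',[])
print(s['position'],R.from_quat(s['eef_rot']).as_matrix()[:2,1],s['opening'])
E
```

```text
[ 0.43272125 -0.22316461  0.05071934] [0.25799998 0.96614492] 0.043016751207887956
```

View pics/w3.png

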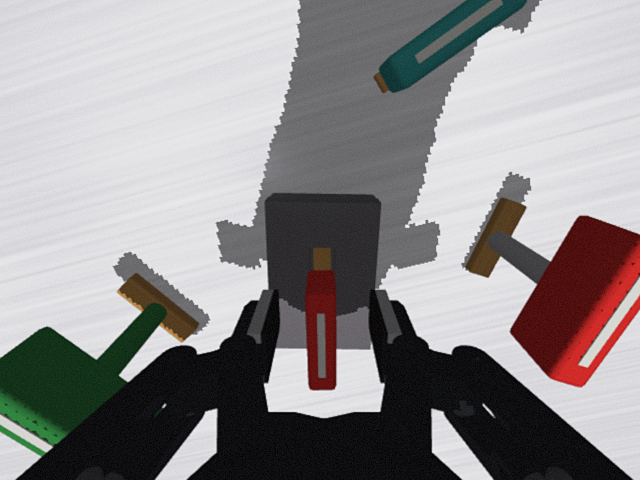

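The handle sits at px (320,330), centred between the pads. Closing and lifting.

Request:
drive_tool(
  translation=[
    [0,0,0],
    [0,0,0],
    [0,0,0],
    [0,0,0],
    [0,0,0],
    [0,0,0],
    [0,0,0],
    [0,0,0],
    [0,0,0],
    [0,0,0],
  ],
  angular=[
    [0,0,0],
    [0,0,0],
    [0,0,0],
    [0,0,0],
    [0,0,0],
    [0,0,0],
    [0,0,0],
    [0,0,0],
    [0,0,0],
    [0,0,0],
  ],
  fingers=1.0,
)

```text
t: 12.77
position: [0.4326, -0.2231, 0.0506]
eef_rot: [0.13, 0.991, 0.0, 0.0]
contact_force: [0.0, 0.3, 5.7]
opening: 0.0112
```

Request:
drive_tool(
  translation=[
    [0,0,-0.03],
    [0,0,-0.06],
    [0,0,-0.1],
    [0,0,-0.14],
    [0,0,-0.18],
    [0,0,-0.25],
    [0,0,-0.4],
    [0,0,-0.6],
    [0,0,-0.8],
    [0,0,-1],
  ],
  angular=[
    [0,0,0],
    [0,0,0],
    [0,0,0],
    [0,0,0],
    [0,0,0],
    [0,0,0],
    [0,0,0],
    [0,0,0],
    [0,0,0],
    [0,0,0],
  ],
)

```text
t: 13.6
position: [0.4323, -0.223, 0.1315]
eef_rot: [0.13, 0.991, 0.0, -0.0]
contact_force: [-0.8, 0.7, -2.3]
opening: 0.0113
```

Request:
drive_tool(
  translation=[
    [0,0,-0.1],
    [0,0,-0.2],
    [0,0,-0.3],
    [0,0,-0.4],
    [0,0,-0.5],
    [0,0,-0.6],
    [0,0,-0.7],
    [0,0,-0.8],
    [0,0,-0.9],
    [0,0,-1],
  ],
  angular=[
    [0,0,0],
    [0,0,0],
    [0,0,0],
    [0,0,0],
    [0,0,0],
    [0,0,0],
    [0,0,0],
    [0,0,0],
    [0,0,0],
    [0,0,0],
  ],
)

```text
t: 14.43
position: [0.4325, -0.2231, 0.2113]
eef_rot: [0.13, 0.991, 0.0, -0.0]
contact_force: [-0.3, -0.5, -1.0]
opening: 0.011
```

```bash
python3 - <<'E'
from h import *
s,im,d,P=look('w4',['fastener','handle'])
Rm=R.from_quat(s['eef_rot']).as_matrix(); p=np.array(s['position'])
print(p,Rm[:2,1],s['opening'],s['contact_force'],s['wrist_torque'])
Q=(P-p)@Rm   # tool coords
r,g,b=im[...,0],im[...,1],im[...,2]
near=(np.hypot(Q[...,0],Q[...,1])<.05)&(d>0)&(Q[...,2]<.06)&(Q[...,2]>-.05)
def show(n,k):
    q=Q[k]; print(n,len(q),'min',np.round(np.percentile(q,1,axis=0),4),'max',np.round(np.percentile(q,99,axis=0),4),cv2.minAreaRect((q[:,:2]*1000).astype(np.float32)))
show('red',near&(r>1.6*g+15)); show('low',near&(Q[...,2]>.023)&(Q[...,2]<.045))
E
```

```text
fastener 0.78 [ 3.315e-01 -1.535e-01  3.000e-04]
fastener 0.75 [ 0.4361 -0.2209  0.1737]
fastener 0.71 [ 4.337e-01 -3.312e-01  2.000e-04]
handle 0.84 [ 0.338  -0.1555  0.0572]
handle 0.68 [ 0.4422 -0.122   0.0764]
handle 0.62 [ 0.4367 -0.3357  0.0822]
[ 0.43245751 -0.22306361  0.21125691] [0.25810388 0.96611717] 0.011020278894245969 [-0.33547521 -0.53734145 -0.99371409] [-0.0162164   0.00052165  0.02615068]
red 2886 min [-0.021  -0.0053 -0.0333] max [ 0.0231  0.0061 -0.0098] ((0.2572193145751953, 0.34395837783813477), (46.78437805175781, 13.110856056213379), 1.7392884492874146)
low 451 min [ 0.0036 -0.0051  0.0309] max [0.0178 0.0045 0.0364] ((10.696807861328125, -0.3021073341369629), (14.652135848999023, 9.646860122680664), 0.015992486849427223)
```

View pics/w4.png

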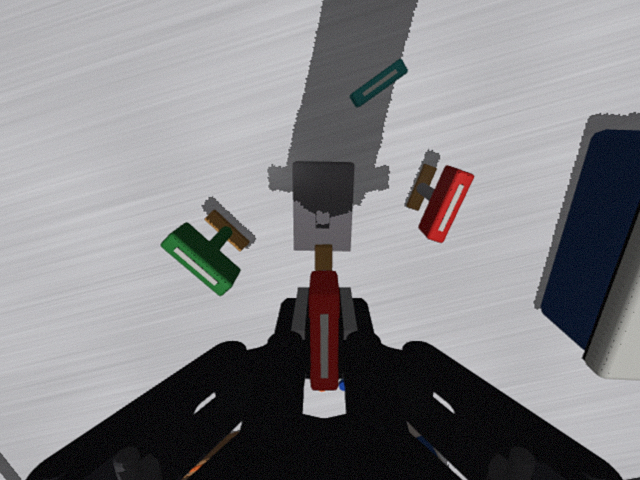

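The fastener hangs straight and centred: its underside is about 36 mm past the TCP and the x offset is about 0. Carrying it to the socket and turning 3° on the last stretch.

Request:
drive_tool(
  translation=[
    [0,0.05,0],
    [0,0.15,0],
    [0,0.25,0],
    [0,0.35,0],
    [0,0.45,0],
    [0,0.56,0],
    [0,0.67,0],
    [0,0.78,0],
    [0,0.89,0],
    [0,1,0],
  ],
  angular=[
    [0,0,0],
    [0,0,0],
    [0,0,0],
    [0,0,0],
    [0,0,0],
    [0,0,0],
    [0,0,0],
    [0,0,0],
    [0,0,0],
    [0,0,0],
  ],
)

```text
t: 15.42
position: [0.4534, -0.1448, 0.2105]
eef_rot: [0.13, 0.992, 0.0, -0.0]
contact_force: [-0.1, -0.3, -1.0]
opening: 0.0111
```

Request:
drive_tool(
  translation=[
    [0,0.1,0],
    [0,0.2,0],
    [0,0.3,0],
    [0,0.4,0],
    [0,0.5,0],
    [0,0.6,0],
    [0,0.7,0],
    [0,0.8,0],
    [0,0.9,0],
    [0,1,0],
  ],
  angular=[
    [0,0,0],
    [0,0,0],
    [0,0,0],
    [0,0,0],
    [0,0,0],
    [0,0,0],
    [0,0,0],
    [0,0,0],
    [0,0,0],
    [0,0,0],
  ],
)

```text
t: 16.25
position: [0.474, -0.0678, 0.2105]
eef_rot: [0.13, 0.991, -0.0, -0.0]
contact_force: [-0.2, -0.1, -1.6]
opening: 0.0113
```

Request:
drive_tool(
  translation=[
    [0,0.1,0],
    [0,0.2,0],
    [0,0.3,0],
    [0,0.4,0],
    [0,0.5,0],
    [0,0.6,0],
    [0,0.7,0],
    [0,0.8,0],
    [0,0.9,0],
    [0,1,0],
  ],
  angular=[
    [0,0,0],
    [0,0,0],
    [0,0,0],
    [0,0,0],
    [0,0,0],
    [0,0,0],
    [0,0,0],
    [0,0,0],
    [0,0,0],
    [0,0,0],
  ],
)

```text
t: 17.08
position: [0.4946, 0.0096, 0.2105]
eef_rot: [0.13, 0.991, 0.0, -0.0]
contact_force: [0.5, -0.3, -1.2]
opening: 0.0112
```

Request:
drive_tool(
  translation=[
    [0,0.1,0],
    [0,0.2,0],
    [0,0.3,0],
    [0,0.4,0],
    [0,0.5,0],
    [0,0.6,0],
    [0,0.7,0],
    [0,0.8,0],
    [0,0.9,0],
    [0,1,0],
  ],
  angular=[
    [0,0,0],
    [0,0,0],
    [0,0,0],
    [0,0,0],
    [0,0,0],
    [0,0,0],
    [0,0,0],
    [0,0,0],
    [0,0,0],
    [0,0,0],
  ],
)

```text
t: 17.92
position: [0.5153, 0.0869, 0.2105]
eef_rot: [0.13, 0.991, 0.0, -0.0]
contact_force: [0.6, 0.6, -0.4]
opening: 0.0112
```

Request:
drive_tool(
  translation=[
    [0,0.14,0],
    [0,0.28,0],
    [0,0.42,0],
    [0,0.56,0],
    [0,0.7,0],
    [0,0.82,0],
    [0,0.9,0],
    [0,0.96,0],
    [0,1,0],
    [0,1,0],
  ],
  angular=[
    [0,0,0.002],
    [0,0,0.004],
    [0,0,0.006],
    [0,0,0.0084],
    [0,0,0.0084],
    [0,0,0.0084],
    [0,0,0.0084],
    [0,0,0.0084],
    [0,0,0.0084],
    [0,0,0.0084],
  ],
)

```text
t: 18.75
position: [0.5358, 0.1639, 0.2104]
eef_rot: [0.156, 0.988, 0.0, -0.0]
contact_force: [0.2, 0.2, -1.1]
opening: 0.0111
```

```bash
cat > w.py <<'E'
from h import *
import sys
s,im,d,P=look(sys.argv[1],[])
Rm=R.from_quat(s['eef_rot']).as_matrix(); p=np.array(s['position'])
e=np.array([.5368,.1638,p[2]])-p
print('t',s['t'],p,'jaw az',np.degrees(np.arctan2(Rm[1,1],Rm[0,1])),'err tool mm',np.round(e@Rm*1000,2),'F',np.round(s['contact_force'],2),'tq',np.round(s['wrist_torque'],3),'q7',s['joint_pos'][6])
Q=(P-p)@Rm; r,g,b=im[...,0],im[...,1],im[...,2]
for n,k in (('red',(r>1.6*g+15)),('green',(g>r*1.3+10)&(g>b*1.1)),('top',d>0)):
    k=k&(d>0)&(np.hypot(P[...,0]-.5368,P[...,1]-.1638)<.055)&(P[...,2]>.134)&(P[...,2]<.146); q=Q[k]
    if len(q): print(n,len(q),np.round(np.percentile(P[k][:,2],[10,50,90]),4),cv2.minAreaRect((q[:,:2]*1000).astype(np.float32)))
E
python3 w.py w5
```

```text
t 18.75 [0.53581999 0.16390156 0.2104498 ] jaw az 72.05818746102915 err tool mm [-0.96  0.21  0.  ] F [ 0.2   0.23 -1.1 ] tq [-0.015 -0.029  0.06 ] q7 0.9962041978217115
red 145 [0.1395 0.1402 0.1411] ((-0.9750080108642578, 0.4685173034667969), (4.333133220672607, 64.143310546875), 0.25736552476882935)
green 63 [0.1395 0.1402 0.1409] ((26.845317840576172, 0.48482298851013184), (8.466301918029785, 2.6368753910064697), 0.07004279643297195)
top 8451 [0.1389 0.1398 0.1406] ((-1.2728233337402344, 0.11375808715820312), (73.15349578857422, 72.39569091796875), 0.09665629267692566)
```

View pics/w5.png

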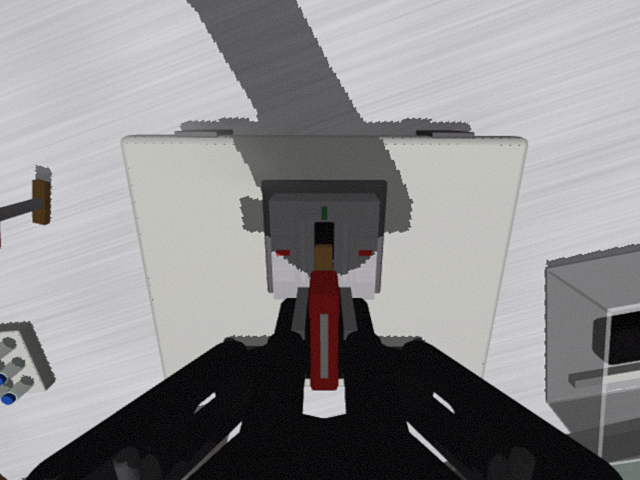

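The marks say to shift −1 mm in tool x. Lowering to just above the slot, then slowly in.

Request:
drive_tool(
  translation=[
    [-0.012,0.004,0.05],
    [-0.012,0.004,0.1],
    [-0.012,0.004,0.15],
    [-0.012,0.004,0.2],
    [-0.012,0.004,0.25],
    [-0.012,0.004,0.3],
    [-0.012,0.004,0.34],
    [-0.012,0.004,0.36],
    [-0.012,0.004,0.37],
    [-0.012,0.004,0.37],
  ],
  angular=[
    [0,0,0],
    [0,0,0],
    [0,0,0],
    [0,0,0],
    [0,0,0],
    [0,0,0],
    [0,0,0],
    [0,0,0],
    [0,0,0],
    [0,0,0],
  ],
)

```text
t: 19.63
position: [0.5367, 0.1634, 0.1807]
eef_rot: [0.156, 0.988, -0.0, -0.0]
contact_force: [0.5, 0.3, -1.2]
opening: 0.011
```

Request:
drive_tool(
  translation=[
    [0,0,0.01],
    [0,0,0.02],
    [0,0,0.03],
    [0,0,0.04],
    [0,0,0.05],
    [0,0,0.06],
    [0,0,0.07],
    [0,0,0.08],
    [0,0,0.08],
    [0,0,0.08],
  ],
  angular=[
    [0,0,0],
    [0,0,0],
    [0,0,0],
    [0,0,0],
    [0,0,0],
    [0,0,0],
    [0,0,0],
    [0,0,0],
    [0,0,0],
    [0,0,0],
  ],
)

```text
t: 20.47
position: [0.5367, 0.1634, 0.1744]
eef_rot: [0.156, 0.988, -0.0, -0.0]
contact_force: [-0.5, -0.1, -1.5]
opening: 0.0113
```

Request:
drive_tool(
  translation=[
    [0,0,0.01],
    [0,0,0.02],
    [0,0,0.03],
    [0,0,0.04],
    [0,0,0.05],
    [0,0,0.06],
    [0,0,0.06],
    [0,0,0.06],
    [0,0,0.06],
    [0,0,0.06],
  ],
  angular=[
    [0,0,0],
    [0,0,0],
    [0,0,0],
    [0,0,0],
    [0,0,0],
    [0,0,0],
    [0,0,0],
    [0,0,0],
    [0,0,0],
    [0,0,0],
  ],
)

```text
t: 21.3
position: [0.5368, 0.1634, 0.1697]
eef_rot: [0.156, 0.988, 0.0, 0.0]
contact_force: [-0.4, 0.1, -0.2]
opening: 0.0113
```

```bash
python3 w.py w6
```

```text
t 21.3 [0.53680814 0.16341127 0.16974707] jaw az 72.02261695232706 err tool mm [0.13 0.37 0.  ] F [-0.39  0.11 -0.19] tq [0.043 0.023 0.017] q7 1.005231858018501
red 197 [0.1395 0.1403 0.1411] ((-0.4775118827819824, 0.4699974060058594), (9.666068077087402, 64.5721206665039), 3.9746193885803223)
green 101 [0.1396 0.1402 0.1412] ((28.258342742919922, 0.46903562545776367), (3.2648696899414062, 9.014568328857422), 89.8788070678711)
top 10603 [0.1387 0.1397 0.1405] ((0.211090087890625, 0.26511383056640625), (72.5081787109375, 72.25180053710938), 0.17900140583515167)
```

View pics/w6.png

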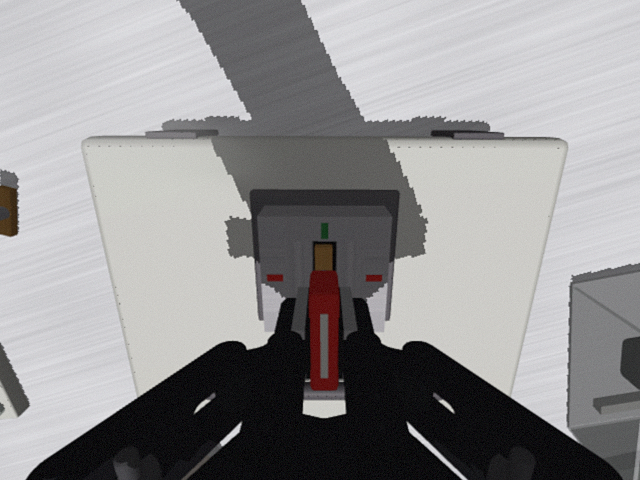

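The foot at px (324,257) is in the slot, centred in it and touching nothing. Continuing down to the plate.

Request:
drive_tool(
  translation=[
    [0,0.003,0.015],
    [0,0.003,0.03],
    [0,0.003,0.045],
    [0,0.003,0.06],
    [0,0.003,0.075],
    [0,0.003,0.09],
    [0,0.003,0.105],
    [0,0.003,0.12],
    [0,0.003,0.12],
    [0,0.003,0.12],
  ],
  angular=[
    [0,0,0],
    [0,0,0],
    [0,0,0],
    [0,0,0],
    [0,0,0],
    [0,0,0],
    [0,0,0],
    [0,0,0],
    [0,0,0],
    [0,0,0],
  ],
)

```text
t: 22.18
position: [0.5368, 0.1636, 0.16]
eef_rot: [0.156, 0.988, -0.0, -0.0]
contact_force: [-1.0, -0.4, -1.5]
opening: 0.0115
```

Request:
drive_tool(
  translation=[
    [0,0,0.006],
    [0,0,0.012],
    [0,0,0.019],
    [0,0,0.025],
    [0,0,0.031],
    [0,0,0.037],
    [0,0,0.037],
    [0,0,0.037],
    [0,0,0.037],
    [0,0,0.037],
  ],
  angular=[
    [0,0,0],
    [0,0,0],
    [0,0,0],
    [0,0,0],
    [0,0,0],
    [0,0,0],
    [0,0,0],
    [0,0,0],
    [0,0,0],
    [0,0,0],
  ],
)

```text
t: 23.02
position: [0.5369, 0.1636, 0.1573]
eef_rot: [0.156, 0.988, 0.0, 0.0]
contact_force: [-1.2, -0.5, 3.9]
opening: 0.0111
```

Request:
drive_tool(
  translation=[
    [0,0,0.006],
    [0,0,0.012],
    [0,0,0.019],
    [0,0,0.025],
    [0,0,0.031],
    [0,0,0.037],
    [0,0,0.037],
    [0,0,0.037],
    [0,0,0.037],
    [0,0,0.037],
  ],
  angular=[
    [0,0,0],
    [0,0,0],
    [0,0,0],
    [0,0,0],
    [0,0,0],
    [0,0,0],
    [0,0,0],
    [0,0,0],
    [0,0,0],
    [0,0,0],
  ],
)

```text
t: 23.85
position: [0.5369, 0.1636, 0.1545]
eef_rot: [0.156, 0.988, 0.0, 0.0]
contact_force: [-1.5, -0.9, 7.2]
opening: 0.0111
```

```bash
cat > f.py <<'E'
from h import *
F=[];Z=[]
for i in range(8):
    s=arm.observe(); F.append(np.r_[s['contact_force'],s['wrist_torque']]); Z.append(s['position']); read_camera('wrist')
R_=R.from_quat(s['eef_rot']).as_matrix()
print('t',s['t'],'F,tq',np.round(np.mean(F,0),2),'+-',np.round(np.std(F,0)[:3],2),'pos',np.round(np.mean(Z,0),4),'az',np.degrees(np.arctan2(R_[1,1],R_[0,1])),'q7',round(float(s['joint_pos'][6]),3))
E
python3 f.py
```

```text
t 24.2 F,tq [-1.85 -0.5   7.31 -0.13  0.48  0.  ] +- [0.43 0.39 0.37] pos [0.5369 0.1636 0.1545] az 72.02155277560219 q7 1.008
```

Plate force is about 8.3 N, i.e. the 7.3 N reading plus the 1 N weight, and it rises about 1 N/mm as expected. Pressing 3 mm more for about 11.3 N.

Request:
drive_tool(
  translation=[
    [0,0,0.006],
    [0,0,0.012],
    [0,0,0.019],
    [0,0,0.025],
    [0,0,0.031],
    [0,0,0.037],
    [0,0,0.037],
    [0,0,0.037],
    [0,0,0.037],
    [0,0,0.037],
  ],
  angular=[
    [0,0,0],
    [0,0,0],
    [0,0,0],
    [0,0,0],
    [0,0,0],
    [0,0,0],
    [0,0,0],
    [0,0,0],
    [0,0,0],
    [0,0,0],
  ],
)

```text
t: 25.08
position: [0.537, 0.1636, 0.1519]
eef_rot: [0.156, 0.988, 0.0, 0.0]
contact_force: [-2.8, -1.3, 10.1]
opening: 0.0109
```

```bash
python3 f.py
```

```text
t 25.4333 F,tq [-2.64 -0.93  9.75 -0.21  0.6  -0.01] +- [0.3  0.61 0.4 ] pos [0.5369 0.1636 0.1519] az 72.01880723195912 q7 1.009
```

Request:
drive_tool(
  translation=[
    [0,0,0.003],
    [0,0,0.005],
    [0,0,0.005],
    [0,0,0.005],
    [0,0,0.005],
    [0,0,0.005],
    [0,0,0.005],
    [0,0,0.005],
    [0,0,0.005],
    [0,0,0.005],
  ],
  angular=[
    [0,0,0],
    [0,0,0],
    [0,0,0.005],
    [0,0,0.01],
    [0,0,0.015],
    [0,0,0.02],
    [0,0,0.025],
    [0,0,0.03],
    [0,0,0.035],
    [0,0,0.04],
  ],
)

```text
t: 26.32
position: [0.538, 0.164, 0.1518]
eef_rot: [0.279, 0.96, 0.001, 0.001]
contact_force: [-0.6, -0.4, 10.2]
opening: 0.0108
```

```bash
python3 f.py
```

```text
t 26.6667 F,tq [-1.26 -0.13  9.9  -0.04  0.28  0.  ] +- [0.48 0.34 0.35] pos [0.538  0.164  0.1518] az 57.624433635383085 q7 0.821
```

It turns freely. Continuing with a touch more press.

Request:
drive_tool(
  translation=[
    [0,0,0.004],
    [0,0,0.004],
    [0,0,0.004],
    [0,0,0.004],
    [0,0,0.004],
    [0,0,0.004],
    [0,0,0.004],
    [0,0,0.004],
    [0,0,0.004],
    [0,0,0.004],
  ],
  angular=[
    [0,0,0.01],
    [0,0,0.02],
    [0,0,0.03],
    [0,0,0.04],
    [0,0,0.05],
    [0,0,0.06],
    [0,0,0.07],
    [0,0,0.08],
    [0,0,0.08],
    [0,0,0.08],
  ],
)

```text
t: 27.55
position: [0.5387, 0.164, 0.1517]
eef_rot: [0.509, 0.861, 0.001, 0.002]
contact_force: [-0.4, -0.8, 10.2]
opening: 0.0113
```

```bash
python3 f.py
```

```text
t 27.9 F,tq [-0.18 -0.35 10.03 -0.    0.02 -0.06] +- [0.47 0.33 0.38] pos [0.5388 0.164  0.1517] az 28.806454311596653 q7 0.445
```

Turned 43°. Joint compliance has let the tool drift about 2 mm in +x, so I'll correct that while turning on.

Request:
drive_tool(
  translation=[
    [0.003,-0.005,0.002],
    [0.006,-0.01,0.003],
    [0.009,-0.015,0.003],
    [0.011,-0.021,0.003],
    [0.011,-0.021,0.003],
    [0.011,-0.021,0.003],
    [0.011,-0.021,0.003],
    [0.011,-0.021,0.003],
    [0.011,-0.021,0.003],
    [0.011,-0.021,0.003],
  ],
  angular=[
    [0,0,0.01],
    [0,0,0.02],
    [0,0,0.03],
    [0,0,0.04],
    [0,0,0.05],
    [0,0,0.06],
    [0,0,0.07],
    [0,0,0.08],
    [0,0,0.08],
    [0,0,0.08],
  ],
)

```text
t: 28.78
position: [0.5375, 0.1638, 0.1516]
eef_rot: [0.707, 0.707, 0.002, 0.002]
contact_force: [0.4, 0.1, 9.8]
opening: 0.0112
```

```bash
python3 f.py
```

```text
t 29.1333 F,tq [ 0.73  0.25  9.83  0.01 -0.22 -0.05] +- [0.3  0.58 0.56] pos [0.5376 0.1638 0.1516] az 0.0030479707443464713 q7 0.069
```

Request:
drive_tool(
  translation=[
    [0,-0.002,0.002],
    [0,-0.005,0.004],
    [0,-0.005,0.004],
    [0,-0.005,0.004],
    [0,-0.005,0.004],
    [0,-0.005,0.004],
    [0,-0.005,0.004],
    [0,-0.005,0.004],
    [0,-0.005,0.004],
    [0,-0.005,0.004],
  ],
  angular=[
    [0,0,0.007],
    [0,0,0.014],
    [0,0,0.021],
    [0,0,0.028],
    [0,0,0.034],
    [0,0,0.04],
    [0,0,0.046],
    [0,0,0.05],
    [0,0,0.05],
    [0,0,0.05],
  ],
)

```text
t: 30.02
position: [0.5371, 0.1637, 0.1513]
eef_rot: [0.809, 0.588, 0.002, 0.001]
contact_force: [0.6, 0.7, 10.5]
opening: 0.0111
```

```bash
python3 f.py
```

```text
t 30.3667 F,tq [ 0.53  0.15  9.98 -0.01 -0.17 -0.02] +- [0.5  0.34 0.4 ] pos [0.5371 0.1637 0.1513] az -17.979889998741665 q7 -0.168
```

Now 90°. Gently up to the stop.

Request:
drive_tool(
  translation=[
    [0,0,0],
    [0,0,0],
    [0,0,0],
    [0,0,0],
    [0,0,0],
    [0,0,0],
    [0,0,0],
    [0,0,0],
    [0,0,0],
    [0,0,0],
  ],
  angular=[
    [0,0,0.001],
    [0,0,0.002],
    [0,0,0.003],
    [0,0,0.004],
    [0,0,0.005],
    [0,0,0.006],
    [0,0,0.007],
    [0,0,0.008],
    [0,0,0.009],
    [0,0,0.009],
  ],
)

```text
t: 31.25
position: [0.5376, 0.1633, 0.1514]
eef_rot: [0.825, 0.565, 0.003, 0.002]
contact_force: [1.0, 0.2, 10.8]
opening: 0.011
```

```bash
python3 f.py
```

```text
t 31.6 F,tq [ 1.64 -0.52  9.89 -0.19 -0.38  0.12] +- [0.51 0.71 0.56] pos [0.5376 0.1633 0.1514] az -21.202715130156946 q7 -0.211
```

The stop is felt at 93° (torque about 0.12 Nm). Letting it up gently, easing the turn a little and undoing the compliance shift as it unloads.

Request:
drive_tool(
  translation=[
    [0,0.001,-0.006],
    [0.001,0.002,-0.012],
    [0.001,0.003,-0.019],
    [0.002,0.004,-0.025],
    [0.002,0.005,-0.031],
    [0.003,0.006,-0.037],
    [0.003,0.007,-0.044],
    [0.004,0.008,-0.05],
    [0.004,0.009,-0.056],
    [0.004,0.009,-0.06],
  ],
  angular=[
    [0,0,-0.002],
    [0,0,-0.002],
    [0,0,-0.002],
    [0,0,-0.002],
    [0,0,-0.002],
    [0,0,-0.002],
    [0,0,-0.002],
    [0,0,-0.002],
    [0,0,-0.002],
    [0,0,-0.002],
  ],
)

```text
t: 32.48
position: [0.5376, 0.1634, 0.1556]
eef_rot: [0.822, 0.57, 0.002, 0.001]
contact_force: [1.5, -1.0, 5.9]
opening: 0.0112
```

```bash
python3 f.py
```

```text
t 32.8333 F,tq [ 1.25 -0.68  5.76 -0.15 -0.35 -0.04] +- [0.46 0.44 0.31] pos [0.5376 0.1634 0.1556] az -20.51109878778528 q7 -0.206
```

Request:
drive_tool(
  translation=[
    [0.001,0.002,-0.003],
    [0.002,0.004,-0.006],
    [0.003,0.007,-0.01],
    [0.004,0.01,-0.014],
    [0.004,0.01,-0.017],
    [0.004,0.01,-0.017],
    [0.004,0.01,-0.017],
    [0.004,0.01,-0.017],
    [0.004,0.01,-0.017],
    [0.004,0.01,-0.017],
  ],
  angular=[
    [0,0,0],
    [0,0,0],
    [0,0,0],
    [0,0,0],
    [0,0,0],
    [0,0,0],
    [0,0,0],
    [0,0,0],
    [0,0,0],
    [0,0,0],
  ],
)

```text
t: 33.72
position: [0.5375, 0.1634, 0.156]
eef_rot: [0.822, 0.57, 0.001, 0.001]
contact_force: [5.7, -0.9, -2.5]
opening: 0.0109
```

```bash
python3 f.py
```

```text
t 34.0667 F,tq [ 5.49 -0.81 -2.45 -0.22 -1.39 -0.01] +- [0.4  0.56 0.59] pos [0.5375 0.1634 0.156 ] az -20.50832284006601 q7 -0.208
```

Force fell 8 N within 0.4 mm, so the foot is seated in the detent. I'll ease the remaining side load (5.5 N) before releasing.

Request:
drive_tool(
  translation=[
    [0.001,0.003,0.001],
    [0.002,0.006,0.002],
    [0.003,0.009,0.003],
    [0.005,0.012,0.003],
    [0.005,0.012,0.003],
    [0.005,0.012,0.003],
    [0.005,0.012,0.003],
    [0.005,0.012,0.003],
    [0.005,0.012,0.003],
    [0.005,0.012,0.003],
  ],
  angular=[
    [0,0,0],
    [0,0,0],
    [0,0,0],
    [0,0,0],
    [0,0,0],
    [0,0,0],
    [0,0,0],
    [0,0,0],
    [0,0,0],
    [0,0,0],
  ],
)

```text
t: 34.95
position: [0.5376, 0.1634, 0.156]
eef_rot: [0.822, 0.57, 0.0, 0.0]
contact_force: [4.5, -2.0, 1.1]
opening: 0.0107
```

```bash
python3 f.py
```

```text
t 35.3 F,tq [ 4.58 -1.69  0.99 -0.45 -1.26 -0.02] +- [0.38 0.43 0.42] pos [0.5376 0.1634 0.156 ] az -20.506589168644812 q7 -0.207
```

Request:
drive_tool(
  translation=[
    [0,0.004,-0.001],
    [0,0.008,-0.002],
    [0,0.012,-0.003],
    [0,0.016,-0.003],
    [0,0.016,-0.003],
    [0,0.016,-0.003],
    [0,0.016,-0.003],
    [0,0.016,-0.003],
    [0,0.016,-0.003],
    [0,0.016,-0.003],
  ],
  angular=[
    [0,0,0],
    [0,0,0],
    [0,0,0],
    [0,0,0],
    [0,0,0],
    [0,0,0],
    [0,0,0],
    [0,0,0],
    [0,0,0],
    [0,0,0],
  ],
)

```text
t: 36.18
position: [0.5378, 0.1633, 0.156]
eef_rot: [0.822, 0.57, -0.0, -0.0]
contact_force: [1.0, -0.9, 4.2]
opening: 0.0113
```

```bash
python3 f.py
```

```text
t 36.5333 F,tq [-0.   -0.63  3.6  -0.15 -0.03 -0.03] +- [0.76 0.47 0.68] pos [0.5378 0.1634 0.156 ] az -20.492366689807707 q7 -0.207
```

Side load is gone. Releasing and backing straight up.

Request:
drive_tool(
  translation=[
    [0,0,0],
    [0,0,0],
    [0,0,0],
    [0,0,0],
    [0,0,0],
    [0,0,0],
    [0,0,0],
    [0,0,0],
    [0,0,0],
    [0,0,0],
  ],
  angular=[
    [0,0,0],
    [0,0,0],
    [0,0,0],
    [0,0,0],
    [0,0,0],
    [0,0,0],
    [0,0,0],
    [0,0,0],
    [0,0,0],
    [0,0,0],
  ],
  fingers=0.0,
)

```text
t: 37.42
position: [0.5384, 0.1632, 0.1561]
eef_rot: [0.822, 0.57, 0.0, -0.0]
contact_force: [-0.1, -0.6, 0.0]
opening: 0.0428
```

Request:
drive_tool(
  translation=[
    [0,0,-0.03],
    [0,0,-0.08],
    [0,0,-0.15],
    [0,0,-0.25],
    [0,0,-0.37],
    [0,0,-0.5],
    [0,0,-0.62],
    [0,0,-0.75],
    [0,0,-0.88],
    [0,0,-1],
  ],
  angular=[
    [0,0,0],
    [0,0,0],
    [0,0,0],
    [0,0,0],
    [0,0,0],
    [0,0,0],
    [0,0,0],
    [0,0,0],
    [0,0,0],
    [0,0,0],
  ],
)

```text
t: 38.25
position: [0.5386, 0.1633, 0.2375]
eef_rot: [0.822, 0.57, 0.0, 0.0]
contact_force: [-0.8, 0.1, 0.8]
opening: 0.0427
```

```bash
python3 - <<'E'
from h import *
s,im,d,P=look('w7',[])
r,g=im[...,0],im[...,1]; near=(np.hypot(P[...,0]-.537,P[...,1]-.164)<.06)&(d>0)
k=near&(r>1.6*g+15)&(P[...,2]>.155); p=P[k]; t=p[:,2]>np.percentile(p[:,2],50)-.004
print('handle top',np.percentile(p[:,2],[5,50,95]),cv2.minAreaRect((p[t][:,:2]*1000).astype(np.float32)))
m=near&(P[...,2]>.135)&(P[...,2]<.145); print('socket top',np.median(P[m][:,2]), s['t'],s['contact_force'])
im,d=read_camera('side'); M=T('side')
ims=np.load('side0.npz')['im']; im2,d2=read_camera('top'); imt=np.load('top0.npz')['im']
for q in ('fastener','cup','sanitizer'):
    for x in models.spot_point('side',q)[:4]: print(q,round(x['score'],2),np.round(M[:3,:3]@x['at']+M[:3,3],3))
save('w7b',np.hstack([cv2.resize(np.load('w7.npz')['im'],(400,300)),cv2.resize(im,(400,300))]))
E
```

```text
handle top [0.17271676 0.18632171 0.18747846] ((536.2378540039062, 163.7876434326172), (44.71896743774414, 11.660295486450195), 69.84622955322266)
socket top 0.13961423815043372 38.25 [-0.78131001  0.05131966  0.78605452]
fastener 0.93 [ 0.338 -0.149 -0.   ]
fastener 0.91 [ 0.435 -0.121  0.   ]
fastener 0.8 [ 0.435 -0.331  0.   ]
fastener 0.53 [0.537 0.158 0.123]
cup 0.58 [0.365 0.356 0.002]
sanitizer 0.58 [ 0.79  -0.085 -0.003]
```

View pics/w7b.png

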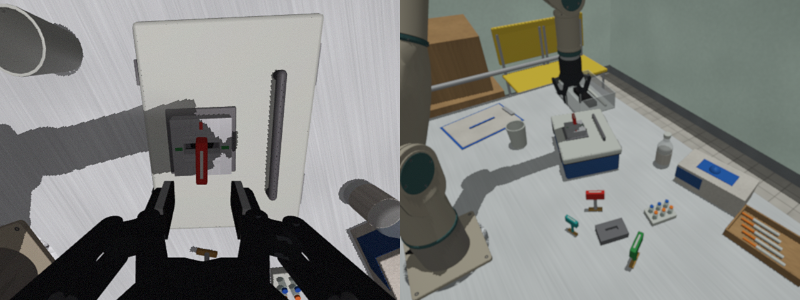

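The handle stands across the slot (pictures: 201,160 and 574,120), turned about 92°. Its top is at z ≈ 0.1865, so the underside is 22 mm below the socket top, which is the detent height. Everything else stands where it was.

```bash
python3 -c "
from station import arm
print(arm.hand_in())"
```

```text
the job is handed in; nothing more can be done
None
```

The case is locked and the job is handed in, at about 38 s of the 67 s allowed. I took the red fastener from the holder and put its foot in the slot. I pressed it to about 11 N on the plate, turned it clockwise to the stop, felt at about 93°, and let it spring up into the detent. Then I released it and backed the gripper away.

**Last checks:**
- **Seating:** the handle reads about 92° from the slot, and the underside works out at 22 mm below the measured socket top (z ≈ 0.140). That matches the locked position.
- **Upward pull:** before release, the force fell 8 N within 0.4 mm as I raised the arm, so the foot was held from above.
- **Surroundings:** the look-alikes, cup and bottle are where they were, and the gripper is clear of everything.

**Imperfect:** the arm gave sideways by about 2 mm while pressing. This put up to about 5.5 N of side force on the fastener while it sat in the detent. I eased that to about zero before opening the fingers.

The readings I took added up to well below 30 N, but I did not record forces continuously between them.

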